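# Unlock the cash box at the sandwich table

## Task

Open the sandwich drive's cash box: take the key whose head is a flat upright rectangular plate from the wooden key rack, push it fully home into the lock on top of the box, and turn it clockwise (seen from above) until the cash drawer springs open. Let go and leave the key seated in the lock.

Things in the scene. Friction and masses are not known exactly. Their poses are not given: they have to be found in the camera images.
- flat_key: Steel key, 120 g, upright in a fixed wooden rack (60x200x50 mm), holes 65 mm apart along y; the other two hold knob- and T-headed keys. Head: plate 10 (x) x 36 (y) mm, z 4 to 50 mm; collar 36 mm wide, z 0 to 4 mm; blade 8 (x) x 20 (y) mm, z 0 to -40 mm, tip stepped to 4x12 mm. Origin: on the axis at the collar's underside; z up. Same after a half turn about z. Others as tall.
- keyhole (a point): Centre of the slot's mouth in the brass plug in a steel ring on top of the fixed grey cash box (200x220 mm, 120 high); 124 mm above the table, level with plug and ring. z up, y along the slot, x across; turns with the plug. Slot 26 (y) x 12 (x) mm, bevelled 3 mm, deeper than the blade. Fully home: collar lies on the plug, key's origin at this point, key's y along the slot.
- lock_plug (a joint): Lock plug angle, rad: 0 locked, grows clockwise from above, stop at 1.25. Stays where left; takes about 0.1 N m. It draws a hidden bolt that frees the drawer at about 0.8. The key has play: it turns about 0.2 rad before the plug follows.
- cash_drawer (a joint): How far the drawer in the box's lower front (robot's side) is out, m: 0 shut and bolted; a spring pushes it to 0.035 once the bolt is drawn.
Not all that is in view belongs to the job. What is shaped like the flat_key but blue is not meant.

How it is judged:
On the way:
1. the flat-headed key is fully home in the lock, with the drawer still shut (z of flat_key in the frame of keyhole below 0.006 m and horizontal distance between flat_key and keyhole below 0.01 m and angle between flat_key's own z axis and vertical below 0.2 rad and angle between the y axis of flat_key and the y axis of keyhole, either way round below 0.45 rad and value of joint cash_drawer below 0.01 m), for 0.2 s.
At the end, for the whole second after the job is handed in: The cash drawer has sprung out by more than 20 mm, and the flat-headed key stands at rest in the lock: its origin within 10 mm of the keyhole sideways and less than 6 mm above it, upright within 0.2 rad, its blade along the slot within 0.45 rad (value of joint cash_drawer above 0.02 m and z of flat_key in the frame of keyhole below 0.006 m and horizontal distance between flat_key and keyhole below 0.01 m and angle between flat_key's own z axis and vertical below 0.2 rad and angle between the y axis of flat_key and the y axis of keyhole, either way round below 0.45 rad and linear speed of flat_key below 0.03 m/s); the robot touches nothing.
It also fails if it takes over 45 s, if anything falls off the work surface, if the arm or the gripper's body presses on something with over 40 N, if the wrist force passes 120 N, or if a joint passes its speed limit or range.

## Robot

A 6-joint arm with a two-finger parallel gripper is mounted at the origin on the work surface. World frame = base frame: x ahead of the robot, y to its left, z up, the work surface at z = 0. Lengths are in m, angles in rad, forces in N, time in s.
With the tool pointing down it reaches from about 0.325 to 0.75 m from the base axis. Payload 7.6 kg.
Tool frame: the origin (TCP) lies midway between the tips of the shut fingers; the grasp point (between the pads) lies arm.grip_point_offset behind it (arm.grip_point_offset is the distance from the TCP to the grasp point, in m); z points along the fingers, y is the line along which they close (so a half turn about z gives the same grasp; the last joint's range is limited). The gripper opens to 85 mm and grips with 20 to 120 N. Pads are 22 mm wide; open, the fingers measure 114 mm over their backs; the gripper's body (76 mm by 85 mm) begins 54 mm behind the grasp point. The pads swing forward as they close: fully open they stand 13 mm farther back than shut.
Start: joints at [-1.235, 0.052, 1.401, -0, 1.689, -0.07], TCP at [0.207, -0.482, 0.231] pointing down, gripper open.
Joint ranges: [-2.9, 2.9], [-0.91, 2.17], [0.12, 2.37], [-1.06, 4.2], [0.26, 2.73], [-2.93, 2.93]. Speed limits (rad/s): [2.57, 2.57, 3.01, 3.14, 3.14, 3.14].

## Interface

Orientations are given as a unit quaternion [w, x, y, z].
In Python, from cell import arm gives the robot as it stands.
- The arm moves only by the tool arm_command, never from a script. Its argument "increments" is one flat list of numbers, 7 for each row, row after row: the closure, from -1 (fully open) to 1 (shut), so that 0 is half open, then the shift along the tool's x, y, z scaled (see below), then the turn, a rotation vector about the tool's x, y, z scaled (see below). In form: [hand, dx, dy, dz, ax, ay, az, hand, dx, dy, dz, ax, ay, az, ...]. A call has 1 to 8 rows; each row shifts and turns the commanded pose from where the row before left it, along the tool's axes as they then stand; what a row does not reach is not made up. The controller multiplies each number of a shift by 4 cm and each number of a turn by 8 degrees. A row lasts 1/10 s, in which the tool goes at most 50 mm and 8.59 degrees, less where a joint would pass 70% of its speed; a pose out of reach is approached as far as the arm can. A call with a number of a shift or a turn outside -1 to 1 is refused whole. A call with a gripper value outside its range is refused whole. The fingers move at their own pace and stop on an object; "squeeze" is the grip in N (left out, the last holds). Time passes only in rows, so rows that do not move let the fingers close. It gives the time, the measured TCP pose, the force, the opening and the grip force at its end, in the units of the state.
- arm.get_state(): the state, without advancing time (a new reading comes with each control period).
- arm.get_image(name): name is "scene" or "top" or "wrist"; returns a dict with "pixels" (384x512x3 uint8, blue, green, red), "K" (3x3 intrinsics, pixels), "cam_to_world" (4x4, takes a point from camera to world coordinates). Camera axes: x right, y down, z forward; pixel columns grow to the right and rows downward; lengths in m; the calibration is good to about 2 mm. A picture is of the moment at which its call begins. There is no depth.
- arm.close_job(): hands the job in; it is judged then, once.
The state is a dict: "time_s": time; "joint_pos": joint angles; "dq": joint speeds; "effort": joint torques, N m; "position": TCP position; "tcp_rot": TCP orientation; "ft_force": force on the tool from outside, world axes, zero at the start; "torque": the same for the moment, N m; "opening": opening from 0.0 (shut) to 1.0 (fully open); "finger_force": force on a finger pad.
Only numpy, scipy, OpenCV 4.12 (cv2) and the standard library are available. Lean on these libraries where they do the work, as an engineer would, in place of code of your own. Each camera call takes 0.05 s, during which the arm holds its last target. There are 200 camera calls.

## Working session

There is one attempt and no reset: what is moved stays moved. The work goes in short steps, Python scripts to look and compute and a tool call to move; the robot and the scene stay as the last step left them, time stands still between calls to the robot, and variables do not carry over. Pictures are saved under pics/ and viewed, at most 10 in all, crops included, and the job is handed in when it is done.

Besides the shell and the picture viewer there is one more tool, called after "Emit:" as a command line: name --argument value ..., lists and objects as JSON in quotes. arm_command: Moves the arm, as the interface text tells. Its arguments: {"type":"object","properties":{"increments":{"type":"array"},"squeeze":{"type":"number"}},"required":["increments"]}

```bash
mkdir -p pics; ls; python3 - <<'E'
from cell import arm
import cv2,pickle
d={n:arm.get_image(n) for n in("scene","top")}
pickle.dump(d,open('im0.pkl','wb'))
for n in d: cv2.imwrite(f'pics/{n}0.png',d[n]['pixels']); print(n,d[n]['K'],d[n]['cam_to_world'].round(3) if hasattr(d[n]['cam_to_world'],'round') else d[n]['cam_to_world'])
print(arm.get_state(), arm.grip_point_offset)
E
```

```text
pics
scene [[414.37044216   0.         252.79471265]
 [  0.         414.37044216 187.05942384]
 [  0.           0.           1.        ]] [[-0.573  0.638 -0.514  0.983]
 [ 0.82   0.459 -0.343  0.38 ]
 [ 0.017 -0.618 -0.786  0.775]
 [ 0.     0.     0.     1.   ]]
top [[426.02077087   0.         260.09960706]
 [  0.         426.02077087 190.22434517]
 [  0.           0.           1.        ]] [[-0.007 -0.986  0.169  0.396]
 [-1.     0.008  0.002  0.077]
 [-0.003 -0.169 -0.986  1.091]
 [ 0.     0.     0.     1.   ]]
{'time_s': 0.1, 'joint_pos': array([-1.23525956e+00,  5.27927540e-02,  1.40158548e+00,  1.96904549e-05,
        1.68862983e+00, -7.02915166e-02]), 'dq': array([-1.02382837e-03, -1.74449949e-03, -1.40548380e-03,  3.39331499e-05,
        1.24489195e-03, -4.87332533e-04]), 'effort': array([ 1.51637250e-03, -3.82583141e+01, -3.60985386e+01, -2.94038875e-05,
        4.79041133e-03,  5.08872006e-06]), 'position': array([ 0.20720265, -0.48209473,  0.23056577]), 'tcp_rot': array([-7.02784595e-04,  9.79482989e-01,  2.01525613e-01, -8.38910663e-05]), 'ft_force': array([ 0.10369575, -0.73366319, -0.1754551 ]), 'torque': array([0.02846117, 0.00443497, 0.00088239]), 'finger_force': 0.0, 'opening': 0.9945051775235098} 0.0187
```

View pics/scene0.png

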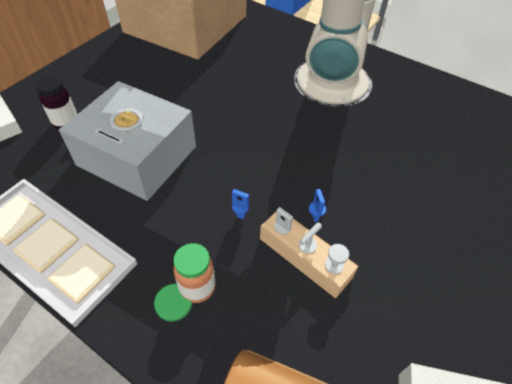

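View pics/top0.png

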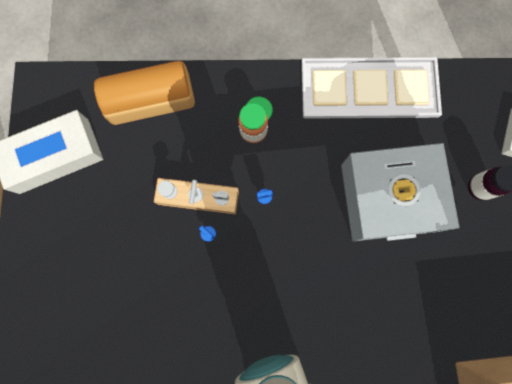

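The scene view shows the flat key at about (284,222) at the near end of the rack and the lock at (126,119). In the top view they are at about (220,196) and (404,190). I'll make one composite of enlarged crops.

```bash
python3 - <<'E'
import cv2,pickle,numpy as np
d=pickle.load(open('im0.pkl','rb'))
def c(n,u,v,w=40,h=30): return cv2.resize(d[n]['pixels'][v-h:v+h,u-w:u+w],(400,300),interpolation=cv2.INTER_CUBIC)
cv2.imwrite('pics/c1.png',np.vstack([np.hstack([c('top',215,196),c('top',404,190)]),np.hstack([c('scene',284,225),c('scene',126,119)])]))
E
```

```text
(no output)
```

View pics/c1.png

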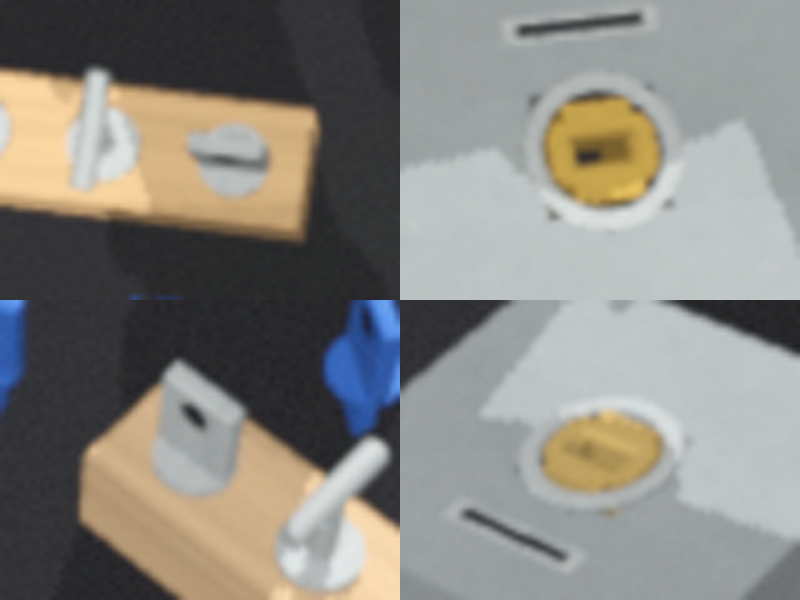

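Enlarged (5x): key collar at top (221.8,198) and scene (283.2,227.5); lock slot at top (404.8,190) and scene (126.2,119.6). The plate runs roughly along the rack and the slot roughly along the box edge.

```bash
cat > h.py <<'E'
import numpy as np,cv2,pickle
from scipy.spatial.transform import Rotation as R
def ray(im,u,v):
    T=np.array(im['cam_to_world']);return T[:3,3],T[:3,:3]@np.linalg.solve(np.array(im['K']),[u,v,1])
def atz(im,u,v,z):
    o,r=ray(im,u,v);return o+r*(z-o[2])/r[2]
def tri(obs):
    A=0;b=0;Q=[]
    for im,u,v in obs:
        o,r=ray(im,u,v);r=r/np.linalg.norm(r);P=np.eye(3)-np.outer(r,r);A=A+P;b=b+P@o;Q.append((P,o))
    x=np.linalg.solve(A,b);return x.round(4),[round(float(np.linalg.norm(P@(x-o))),4) for P,o in Q]
def proj(im,p):
    T=np.linalg.inv(np.array(im['cam_to_world']));q=np.array(im['K'])@(T[:3,:3]@p+T[:3,3]);return q[:2]/q[2]
def rel(st,target,Rt=None):
    q=st['tcp_rot'];Rm=R.from_quat([q[1],q[2],q[3],q[0]])
    return Rm.inv().apply(np.array(target)-st['position']),Rm
E
python3 - <<'E'
from h import *
from cell import arm
d=pickle.load(open('im0.pkl','rb'));t,s=d['top'],d['scene']
print('collar',tri([(t,221.8,198),(s,283.2,227.5)]))
print('lock',tri([(t,404.8,190),(s,126.2,119.6)]))
def ang(a,b): e=b-a;return np.degrees(np.arctan2(e[1],e[0])).round(1)
print('plate', ang(atz(s,279.6,207,.1),atz(s,292.6,216.6,.1)),'rackedge',ang(atz(t,175,180,.05),atz(t,238.6,187.6,.05)))
print('card',ang(atz(t,364+117/5,160+31/5,.12),atz(t,364+242/5,160+17/5,.12)),'slot top',ang(atz(t,364+35,160+31,.124),atz(t,364+46.4,160+29,.124)))
S=arm.get_state();q=S['tcp_rot'];print(R.from_quat([q[1],q[2],q[3],q[0]]).as_matrix().round(3))
E
```

```text
collar (array([0.5567, 0.1742, 0.0453]), [0.0006, 0.0006])
lock (array([ 0.561 , -0.2564,  0.1174]), [0.0005, 0.0005])
plate 82.1 rackedge -97.4
card -83.9 slot top -80.4
[[ 0.919  0.395 -0.   ]
 [ 0.395 -0.919  0.001]
 [ 0.    -0.001 -1.   ]]
```

Emit:
arm_command --increments '[-0.2,0,0,-0.2,0,0,-1,-0.2,0,0,-0.2,0,0,-1,-0.2,0,0,-0.2,0,0,-1,-0.2,0,0,-0.2,0,0,-1,-0.2,0,0,-0.2,0,0,-1,-0.2,0,0,-0.2,0,0,-1,-0.2,0,0,-0.2,0,0,-1,-0.2,0,0,-0.2,0,0,-0.4]'

```text
time_s: 0.9
position: [0.2072, -0.4822, 0.2951]
tcp_rot: [-0.0, 0.751, 0.661, 0.0]
ft_force: [-0.0, -0.4, -0.1]
opening: 0.603
finger_force: 0.0
```

Emit:
arm_command --increments '[-0.2,0.6,0.7,0,0,0,0,-0.2,0.6,0.7,0,0,0,0,-0.2,0.6,0.7,0,0,0,0,-0.2,0.6,0.7,0,0,0,0,-0.2,0.6,0.7,0,0,0,0,-0.2,0.6,0.7,0,0,0,0,-0.2,0.6,0.7,0,0,0,0,-0.2,0.6,0.7,0,0,0,0]'

```text
time_s: 1.7
position: [0.4556, -0.3204, 0.2949]
tcp_rot: [-0.0, 0.752, 0.659, -0.0]
ft_force: [0.3, -1.2, 0.4]
opening: 0.601
finger_force: 0.0
```

```bash
python3 - <<'E'
from h import *
from cell import arm
im=arm.get_image('wrist');pickle.dump(im,open('w1.pkl','wb'));cv2.imwrite('pics/w1.png',im['pixels'])
S=arm.get_state();print(S['time_s'],S['position'],S['opening'],rel(S,[0,0,0])[1].as_matrix().round(3));print(np.array(im['cam_to_world']).round(3),proj(im,np.array([.561,-.256,.124])))
E
```

```text
1.75 [ 0.45909533 -0.31722207  0.2943365 ] 0.6000556867371559 [[ 0.127  0.992  0.001]
 [ 0.992 -0.127  0.003]
 [ 0.003  0.001 -1.   ]]
[[ 0.991 -0.127 -0.035  0.464]
 [-0.132 -0.954 -0.27  -0.252]
 [ 0.001  0.272 -0.962  0.438]
 [ 0.     0.     0.     1.   ]] [348.76678706 102.61247382]
```

View pics/w1.png

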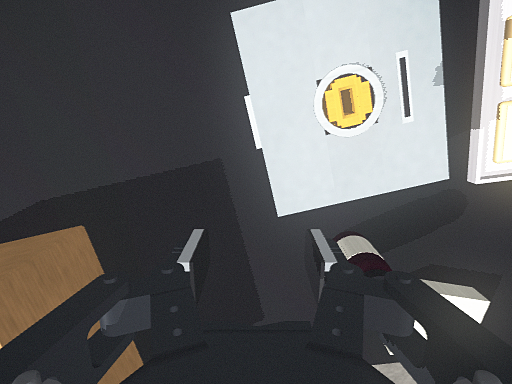

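The wrist view shows the lock at about (348,101), which agrees with the estimate. The slot is at (348,101) and the box edge runs from (231,12) to (277,216). I'll take a second wrist place for parallax.

Emit:
arm_command --increments '[-0.2,0.27,0.8,0,0,0,0,-0.2,0.27,0.8,0,0,0,0,-0.2,0.27,0.7,0,0,0,0,-0.2,0,0,0,0,0,0,-0.2,0,0,0,0,0,0]'

```text
time_s: 2.25
position: [0.5501, -0.3012, 0.2942]
tcp_rot: [-0.001, 0.752, 0.659, -0.0]
ft_force: [0.1, 0.3, 0.4]
opening: 0.602
finger_force: 0.0
```

```bash
cat >> h.py <<'E'
def lock(im):
    p=im['pixels'];u0,v0=map(int,proj(im,np.array([.561,-.256,.124])))
    hsv=cv2.cvtColor(p,cv2.COLOR_BGR2HSV);m=cv2.inRange(hsv,(15,100,40),(35,255,255))
    w=np.zeros_like(m);w[max(v0-70,0):v0+70,u0-70:u0+70]=255;m&=w
    c=max(cv2.findContours(m,0,2)[0],key=cv2.contourArea);h=cv2.convexHull(c);ring=cv2.fitEllipse(h)
    f=np.zeros_like(m);cv2.fillPoly(f,[h],255);f=cv2.erode(f,np.ones((9,9)));return ring,f,m
E
python3 - <<'E'
from h import *
from cell import arm
im=arm.get_image('wrist');pickle.dump(im,open('w2.pkl','wb'));a=pickle.load(open('w1.pkl','rb'))
obs=[];tiles=[]
for i in(a,im):
    r,f,m=lock(i);print(r);obs.append((i,*r[0]))
    u,v=map(int,r[0]);v=max(v,48);tiles.append(cv2.resize(i['pixels'][v-48:v+48,u-60:u+60],(400,320),interpolation=cv2.INTER_CUBIC));print('tile origin',u-60,v-48)
print(tri(obs)); S=arm.get_state();print(S['position'],S['time_s'])
cv2.imwrite('pics/c2.png',np.hstack(tiles))
E
```

```text
((348.19488525390625, 100.6781234741211), (49.350929260253906, 54.717926025390625), 21.915782928466797)
tile origin 288 52
((261.5630187988281, 131.08506774902344), (49.27644348144531, 50.39814758300781), 19.339496612548828)
tile origin 201 83
(array([ 0.5607, -0.2539,  0.1234]), [0.0001, 0.0001])
[ 0.5495948  -0.30159825  0.2948615 ] 2.3
```

View pics/c2.png

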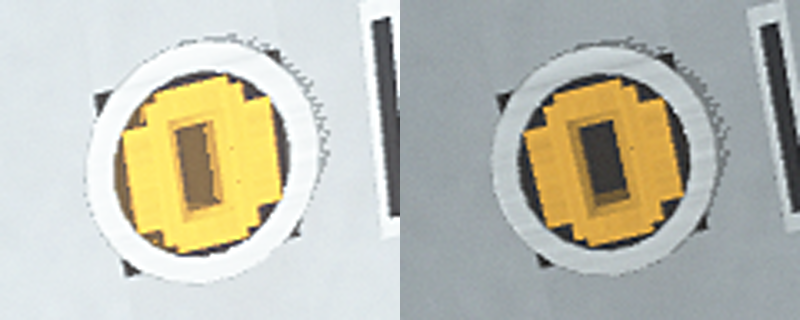

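The slot centre in tile 2 is about (203,162), or (261.9,131.6) full frame. Its long edge runs from (570,121) to (588,215), and the coin slit from (762,25) to (795,212). Next I work out the slot angle and the move to the key.

```bash
python3 - <<'E'
from h import *
from cell import arm
a,b=[pickle.load(open(f'w{i}.pkl','rb')) for i in(1,2)]
f=lambda x,y:(201+(x-400)/3.3333,83+y/3.3333)
def ang(p,q,z):
    e=atz(b,*f(*p),z)-atz(b,*f(*q),z);return np.degrees(np.arctan2(e[1],e[0])).round(1)
print('slot',ang((570,121),(588,215),.124),ang((617,108),(638,203),.124),'slit',ang((762,25),(795,212),.12),ang((750,10),(782,232),.12))
print(tri([(a,347.4,101.5),(b,261.9,131.6)]))
S=arm.get_state();print(S['position'],rel(S,[.557,.174,.295])[0], S['opening'])
E
```

```text
slot 93.4 95.9 slit 95.8 93.8
(array([ 0.561 , -0.2547,  0.1195]), [0.0, 0.0])
[ 0.5495948  -0.30159825  0.2948615 ] [ 4.72441160e-01 -5.52078092e-02 -2.54483860e-05] 0.5989956007030377
```

Emit:
arm_command --increments '[-0.2,1,-0.14,0,0,0,0,-0.2,1,-0.14,0,0,0,0,-0.2,1,-0.14,0,0,0,0,-0.2,1,-0.14,0,0,0,0,-0.2,1,-0.14,0,0,0,0,-0.2,1,-0.14,0,0,0,0,-0.2,1,-0.14,0,0,0,0,-0.2,1,-0.14,0,0,0,0]'

```text
time_s: 3.1
position: [0.5467, 0.0223, 0.296]
tcp_rot: [0.001, 0.753, 0.658, 0.0]
ft_force: [1.1, -0.0, 0.1]
opening: 0.596
finger_force: 0.0
```

Emit:
arm_command --increments '[-0.2,0.7,-0.1,0,0,0,0,-0.2,0.5,-0.1,0,0,0,0,-0.2,0,0,0,0,0,0,-0.2,0,0,0,0,0,0]'

```text
time_s: 3.5
position: [0.5457, 0.0695, 0.2957]
tcp_rot: [0.0, 0.752, 0.659, 0.0]
ft_force: [-0.2, 0.1, 0.1]
opening: 0.601
finger_force: 0.0
```

```bash
python3 - <<'E'
from h import *
from cell import arm
im=arm.get_image('wrist');pickle.dump(im,open('w3.pkl','wb'));print(arm.get_state()['position'],proj(im,np.array([.557,.174,.05])),proj(im,np.array([.557,.174,.1])))
E
```

```text
[0.54578776 0.06913845 0.29560589] [254.99092123  81.66987855] [254.8290934  77.2456953]
```

Emit:
arm_command --increments '[-0.2,0.6,0,0.5,0,0,0,-0.2,0.6,0,0.5,0,0,0,-0.2,0,0,0,0,0,0,-0.2,0,0,0,0,0,0]'

```text
time_s: 3.95
position: [0.5523, 0.1168, 0.2552]
tcp_rot: [0.0, 0.752, 0.659, -0.0]
ft_force: [-0.1, 0.0, -0.4]
opening: 0.604
finger_force: 0.0
```

```bash
python3 - <<'E'
from h import *
from cell import arm
im=arm.get_image('wrist');pickle.dump(im,open('w4.pkl','wb'));print(arm.get_state()['position'])
a=pickle.load(open('w3.pkl','rb'));t=[]
for i in(a,im):
    u,v=map(int,proj(i,np.array([.557,.174,.08])));u=min(max(u,60),452);v=min(max(v,60),324);print('origin',u-60,v-60)
    t.append(cv2.resize(i['pixels'][v-60:v+60,u-60:u+60],(400,400),interpolation=cv2.INTER_CUBIC))
cv2.imwrite('pics/c3.png',np.hstack(t))
E
```

```text
[0.55257398 0.11657631 0.25611424]
origin 194 19
origin 194 62
```

View pics/c3.png

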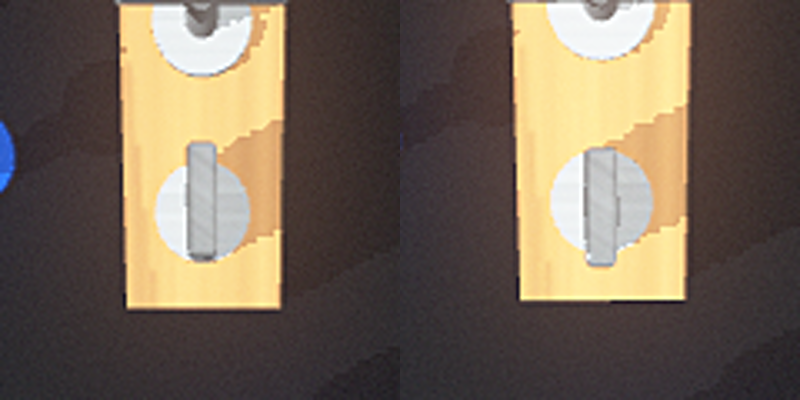

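The plate top in tile 1 is centred at (201,199) and in tile 2 at (201,207). The collar is centred at (202,213) in tile 1 and (202,201) in tile 2. The plate is vertical in the image, so it lines up with tool x.

```bash
python3 - <<'E'
from h import *
from cell import arm
a,b=[pickle.load(open(f'w{i}.pkl','rb')) for i in(3,4)]
f=lambda x,y:(194+x/3.3333,19+y/3.3333)
g=lambda x,y:(194+x/3.3333,62+y/3.3333)
print('plate top',tri([(a,*f(201,199.5)),(b,*g(201,207))]))
print('collar',tri([(a,*f(202,213)),(b,*g(202,201))]))
def ang(p,q,z):
    e=atz(b,*g(*p),z)-atz(b,*g(*q),z);return np.degrees(np.arctan2(e[1],e[0])).round(1),np.linalg.norm(e)
print(ang((201,148),(200,266),.1),ang((112,2),(120,300),.05),ang((292,2),(286,300),.05))
S=arm.get_state();r,Rm=rel(S,[.557,.174,.061]);print(S['position'],r,Rm.as_matrix().round(3)[:, :2])
E
```

```text
plate top (array([0.5564, 0.1728, 0.0965]), [0.0001, 0.0001])
collar (array([0.5564, 0.1727, 0.0486]), [0.0001, 0.0001])
(np.float64(81.8), np.float64(0.03512412934454861)) (np.float64(82.5), np.float64(0.10054808415519523)) (np.float64(82.5), np.float64(0.10056230181509036))
[0.55257398 0.11657631 0.25611424] [ 0.05756065 -0.00343752  0.1950938 ] [[ 0.133  0.991]
 [ 0.991 -0.133]
 [-0.     0.001]]
```

Emit:
arm_command --increments '[-0.2,0.7,-0.05,0.2,0,0,0,-0.2,0.7,-0.04,0.5,0,0,0,-0.2,0,0,0.8,0,0,0,-0.2,0,0,0.8,0,0,0,-0.2,0,0,0.7,0,0,0,-0.2,0,0,0.5,0,0,0,-0.2,0,0,0,0,0,0]'

```text
time_s: 4.7
position: [0.5553, 0.1723, 0.1131]
tcp_rot: [-0.001, 0.753, 0.658, -0.002]
ft_force: [-0.5, -0.1, -0.9]
opening: 0.601
finger_force: 0.0
```

Emit:
arm_command --increments '[-0.2,0,0.02,0.5,0,0,0,-0.2,0,0,0.5,0,0,0,-0.2,0,0,0.3,0,0,0,-0.2,0,0,0,0,0,0,1,0,0,0,0,0,0,1,0,0,0,0,0,0,1,0,0,0,0,0,0,1,0,0,0,0,0,0]' --squeeze 60

```text
time_s: 5.5
position: [0.5577, 0.1739, 0.0647]
tcp_rot: [0.001, 0.752, 0.659, 0.001]
ft_force: [0.3, -0.3, 5.1]
opening: 0.108
finger_force: 59.2
```

Emit:
arm_command --increments '[1,0,0,0,0,0,0,1,0,0,0,0,0,0,1,0,0,0,0,0,0]'

```text
time_s: 5.8
position: [0.5577, 0.1739, 0.0647]
tcp_rot: [0.001, 0.752, 0.659, 0.001]
ft_force: [0.1, -0.7, 5.5]
opening: 0.108
finger_force: 59.4
```

Emit:
arm_command --increments '[1,0,0,-0.2,0,0,0,1,0,0,-0.5,0,0,0,1,0,0,-0.8,0,0,0,1,0,0,-0.8,0,0,0,1,0,0,-0.8,0,0,0,1,0,0,-0.6,0,0,0,1,0,0,-0.3,0,0,0,1,0,0,0,0,0,0]'

```text
time_s: 6.6
position: [0.5574, 0.1739, 0.2249]
tcp_rot: [0.001, 0.752, 0.659, 0.001]
ft_force: [0.4, -0.6, -0.6]
opening: 0.108
finger_force: 58.4
```

```bash
python3 - <<'E'
from h import *
from cell import arm
s=arm.get_image('scene');w=arm.get_image('wrist');pickle.dump((s,w),open('w5.pkl','wb'))
S=arm.get_state();p=S['position'];print(p,S['ft_force'],S['opening']);u,v=map(int,proj(s,p));print(u,v,proj(w,p),proj(w,p-[0,0,.055]))
t=cv2.resize(s['pixels'][v-50:v+50,u-50:u+50],(400,400),interpolation=2);u,v=256,264
cv2.imwrite('pics/c5.png',np.hstack([t,cv2.resize(w['pixels'][v-60:v+60,u-60:u+60],(400,400),interpolation=2)]))
E
```

```text
[0.55644824 0.17369074 0.22163597] [-0.62967674 -0.57938846 -1.80525602] 0.10926378088330777
290 172 [257.64488846 241.48451214] [257.31442674 208.60416229]
```

View pics/c5.png

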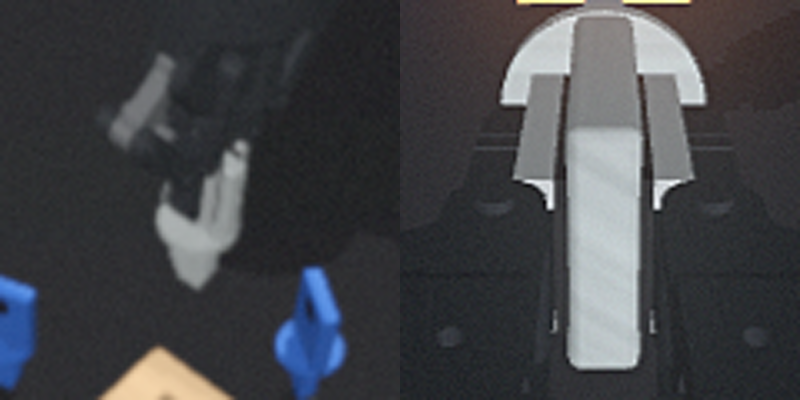

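The key is held upright with the blade below. In the wrist tile the plate's top face spans (204,131) to (204,367), and the collar is centred at column 203. Next I compute its offset in the hand.

```bash
python3 - <<'E'
from h import *
from cell import arm
s,w=pickle.load(open('w5.pkl','rb'));S=arm.get_state();p=np.array([.5566,.1738,.2225]);p=S['position'];print(p)
Rm=rel(S,p)[1]
for h in(.028,.032,.036,.04):
    q=[Rm.inv().apply(atz(w,196+204/3.333,204+y/3.333,p[2]+h)-p) for y in(131,367)]
    print(h,np.linalg.norm(q[0]-q[1]).round(4),((q[0]+q[1])/2).round(4))
c=[Rm.inv().apply(atz(w,196+x/3.333,204+y/3.333,p[2]-.011)-p).round(4) for x,y in((203,8),(100,103),(306,103))];print(c)
# lock goal
th=np.radians(95)
r,_=rel(S,[.5607,-.2542,p[2]]);print(r)
E
```

```text
[0.55644824 0.17369074 0.22163597]
0.028 0.0374 [-0.0061 -0.0004 -0.028 ]
0.032 0.0361 [-0.0035 -0.0004 -0.032 ]
0.036 0.0348 [-0.0009 -0.0004 -0.036 ]
0.04 0.0335 [ 0.0017 -0.0004 -0.04  ]
[array([ 0.0167, -0.0004,  0.011 ]), array([-0.001 , -0.0186,  0.011 ]), array([-0.0011,  0.0179,  0.011 ])]
[-4.23625436e-01  6.04150559e-02  2.64363829e-04]
```

Emit:
arm_command --increments '[1,-0.5,0.1,0,0,0,0,1,-1,0.14,0,0,0,0,1,-1,0.14,0,0,0,0,1,-1,0.14,0,0,0,0,1,-1,0.14,0,0,0,0,1,-1,0.14,0,0,0,0,1,-1,0.14,0,0,0,0,1,-1,0.14,0,0,0,0]'

```text
time_s: 7.5
position: [0.5594, -0.1307, 0.2209]
tcp_rot: [-0.002, 0.752, 0.659, -0.001]
ft_force: [0.7, -0.3, -1.7]
opening: 0.109
finger_force: 58.5
```

Emit:
arm_command --increments '[1,-1,0.14,0,0,0,0,1,-1,0.14,0,0,0,0,1,-0.7,0.1,0,0,0,0,1,-0.3,0,0,0,0,-0.4,1,0,0,0,0,0,-0.8,1,0,0,0,0,0,-0.4,1,0,0,0,0,0,0,1,0,0,0,0,0,0]'

```text
time_s: 8.3
position: [0.5593, -0.25, 0.2217]
tcp_rot: [-0.001, 0.675, 0.738, -0.0]
ft_force: [-0.8, 0.2, -1.5]
opening: 0.106
finger_force: 58.5
```

```bash
python3 - <<'E'
from h import *
from cell import arm
w=arm.get_image('wrist');pickle.dump(w,open('w6.pkl','wb'))
S=arm.get_state();r,Rm=rel(S,[.5606,-.2530,.22]);M=Rm.as_matrix()
print(S['time_s'],S['position'],r,M.round(4),np.degrees(np.arctan2(M[1,0],M[0,0])),S['ft_force'])
E
```

```text
8.35 [ 0.55937262 -0.24997272  0.22210445] [-0.00312777  0.00095259  0.00209983] [[-9.020e-02  9.959e-01 -1.700e-03]
 [ 9.959e-01  9.020e-02  8.000e-04]
 [ 1.000e-03 -1.600e-03 -1.000e+00]] 95.17728452655109 [ 0.18664572  1.41627094 -1.73396138]
```

Emit:
arm_command --increments '[1,-0.08,0.03,0.3,0,0,0,1,0,0,0.4,0,0,0,1,0,0,0.2,0,0,0,1,0,0,0,0,0,0]'

```text
time_s: 8.75
position: [0.5604, -0.253, 0.1849]
tcp_rot: [-0.002, 0.674, 0.739, -0.001]
ft_force: [-0.3, -0.1, -2.0]
opening: 0.106
finger_force: 58.5
```

```bash
python3 - <<'E'
from h import *
from cell import arm
s=arm.get_image('scene')
S=arm.get_state();print(S['position'],rel(S,[.5606,-.2530,.1387])[0])
p=s['pixels'][79:154,76:176];cv2.imwrite('pics/c6.png',cv2.resize(p,(800,600),interpolation=2))
E
```

```text
[ 0.56082606 -0.25317318  0.18636612] [ 0.00015405 -0.00014113  0.04766651]
```

View pics/c6.png

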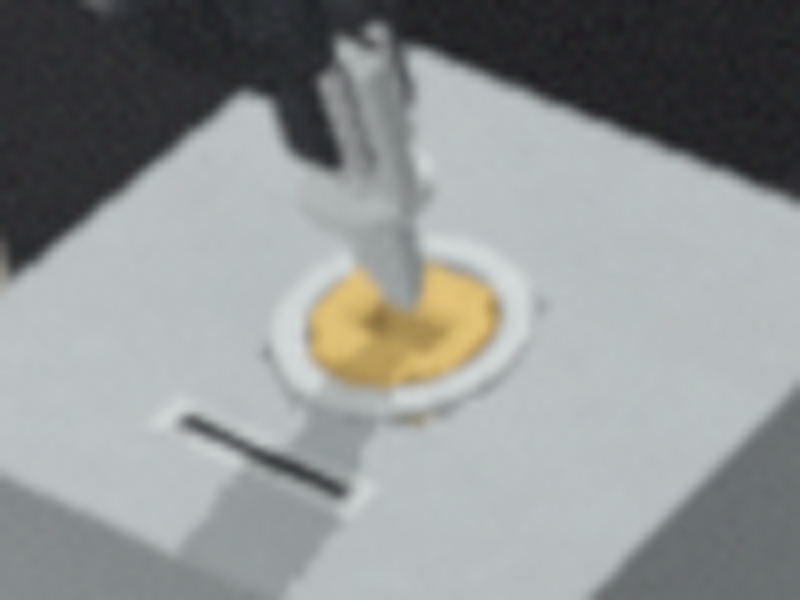

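The blade tip at about (405,305) hovers just above the slot at (405,325), so it is aligned. I lower it slowly.

Emit:
arm_command --increments '[1,0,0,0.1,0,0,0,1,0,0,0.1,0,0,0,1,0,0,0.1,0,0,0,1,0,0,0,0,0,0]'

```text
time_s: 9.2
position: [0.5609, -0.2532, 0.1746]
tcp_rot: [-0.0, 0.674, 0.739, -0.0]
ft_force: [-0.3, -0.5, -2.0]
opening: 0.109
finger_force: 58.5
```

Emit:
arm_command --increments '[1,0,0,0.1,0,0,0,1,0,0,0.1,0,0,0,1,0,0,0,0,0,0]'

```text
time_s: 9.5
position: [0.5608, -0.2532, 0.1664]
tcp_rot: [-0.001, 0.674, 0.739, -0.0]
ft_force: [1.4, 0.2, -1.6]
opening: 0.108
finger_force: 58.5
```

Emit:
arm_command --increments '[1,0,0,0.15,0,0,0,1,0,0,0.15,0,0,0,1,0,0,0.15,0,0,0,1,0,0,0.1,0,0,0,1,0,0,0,0,0,0]'

```text
time_s: 10.0
position: [0.5608, -0.2531, 0.1442]
tcp_rot: [-0.001, 0.674, 0.739, -0.0]
ft_force: [-0.6, 0.8, -1.4]
opening: 0.108
finger_force: 58.5
```

Emit:
arm_command --increments '[1,0,0,0.06,0,0,0,1,0,0,0.06,0,0,0,1,0,0,0.04,0,0,0,1,0,0,0,0,0,0]'

```text
time_s: 10.4
position: [0.561, -0.2533, 0.1387]
tcp_rot: [-0.0, 0.674, 0.739, -0.0]
ft_force: [0.9, -0.6, -1.6]
opening: 0.11
finger_force: 58.5
```

Still no contact force, so I keep going until it seats.

Emit:
arm_command --increments '[1,0,0,0.04,0,0,0,1,0,0,0.04,0,0,0,1,0,0,0,0,0,0,1,0,0,0,0,0,0]'

```text
time_s: 10.8
position: [0.5614, -0.2535, 0.1382]
tcp_rot: [0.001, 0.674, 0.739, 0.0]
ft_force: [-4.8, 1.8, 8.6]
opening: 0.11
finger_force: 60.1
```

Seated, with 8.6 N upward at the expected height. Now I turn clockwise.

Emit:
arm_command --increments '[1,0,0,0,0,0,0.5,1,0,0,0,0,0,0.6,1,0,0,0,0,0,0.6,1,0,0,0,0,0,0.6,1,0,0,0,0,0,0.6,1,0,0,0,0,0,0.6,1,0,0,0,0,0,0.6,1,0,0,0,0,0,0]'

```text
time_s: 11.6
position: [0.5621, -0.2539, 0.1382]
tcp_rot: [0.002, 0.856, 0.517, 0.001]
ft_force: [-0.2, -0.5, 7.2]
opening: 0.108
finger_force: 59.8
```

```bash
python3 - <<'E'
from cell import arm
S=arm.get_state();print(S['ft_force'],S['torque'],S['position'],S['joint_pos'].round(2))
E
```

```text
[-0.18278634 -0.51352419  7.1823817 ] [ 0.0006033   0.08145998 -0.01569986] [ 0.56211621 -0.25394502  0.13820678] [-0.48  0.35  1.25 -0.    1.54 -0.  ]
```

Emit:
arm_command --increments '[1,0,0,0,0,0,0.6,1,0,0,0,0,0,0.6,1,0,0,0,0,0,0.6,1,0,0,0,0,0,0.6,1,0,0,0,0,0,0.6,1,0,0,0,0,0,0.6,1,0,0,0,0,0,0.6,1,0,0,0,0,0,0.5]'

```text
time_s: 12.4
position: [0.5625, -0.2545, 0.1383]
tcp_rot: [0.002, 0.977, 0.213, 0.002]
ft_force: [3.0, -3.0, 4.5]
opening: 0.108
finger_force: 59.5
```

Emit:
arm_command --increments '[1,0,0,0,0,0,0,1,0,0,0,0,0,0,1,0,0,0,0,0,0]'

```text
time_s: 12.7
position: [0.5625, -0.2544, 0.1383]
tcp_rot: [0.002, 0.977, 0.215, 0.002]
ft_force: [1.8, -2.2, 5.5]
opening: 0.109
finger_force: 59.6
```

```bash
python3 - <<'E'
from h import *
from cell import arm
t=arm.get_image('top');w=arm.get_image('wrist');d=pickle.load(open('im0.pkl','rb'))['top']
S=arm.get_state();print(S['ft_force'],S['torque'],S['position'])
c=lambda i:cv2.resize(i['pixels'][135:255,330:470],(400,343),interpolation=2)
cv2.imwrite('pics/c7.png',np.hstack([c(d),c(t)]))
E
```

```text
[ 2.5975279  -1.88401087  6.49447111] [-0.38940401 -0.34497162  0.00534415] [ 0.56252662 -0.25439014  0.13828087]
```

View pics/c7.png

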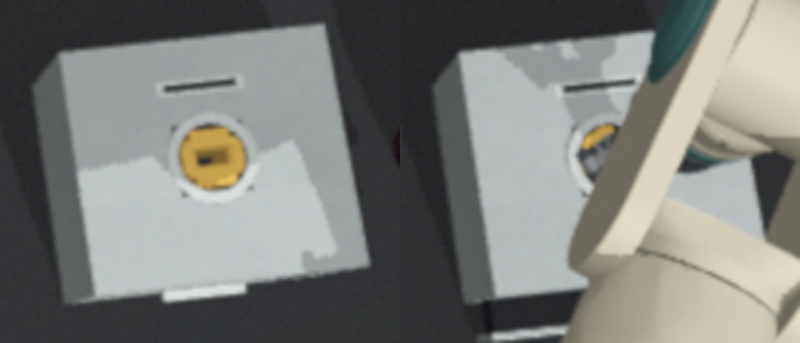

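The left image is before and the right is now. The drawer front has moved out, from row 295 to row 335. I release and retreat straight up.

Emit:
arm_command --increments '[0.4,0,0,0,0,0,0,0,0,0,0,0,0,0,0,0,0,0,0,0,0,0,0,0,0,0,0,0,0,0,0,-0.2,0,0,0,0,0,0,-0.5,0,0,0,0,0,0,-0.8,0,0,0,0,0,0,-0.8,0,0,0]'

```text
time_s: 13.6
position: [0.5609, -0.2532, 0.229]
tcp_rot: [-0.0, 0.977, 0.215, -0.0]
ft_force: [0.9, -1.2, 0.8]
opening: 0.492
finger_force: 0.0
```

Emit:
arm_command --increments '[0,0,0,-0.8,0,0,0,0,0,0,-0.6,0,0,0,0,-1,0,0,0,0,0,0,-1,0,0,0,0,0,0,-1,0,0,0,0,0,0,0,0,0,0,0,0,0,0,0,0,0,0,0]'

```text
time_s: 14.3
position: [0.4519, -0.304, 0.2846]
tcp_rot: [0.0, 0.977, 0.215, 0.001]
ft_force: [0.3, 0.2, -0.7]
opening: 0.497
finger_force: 0.0
```

```bash
python3 - <<'E'
from h import *
from cell import arm
t=arm.get_image('wrist');s=arm.get_image('scene');S=arm.get_state();print(S['time_s'],S['position'],S['ft_force'],S['opening'])
u,v=proj(t,np.array([.561,-.254,.124]));print(u,v)
cv2.imwrite('pics/c8.png',np.hstack([cv2.resize(s['pixels'][70:205,36:216],(400,300),interpolation=2),cv2.resize(t['pixels'],(400,300),interpolation=3)]))
E
```

```text
14.4 [ 0.45287427 -0.30340131  0.28401344] [ 0.54015907 -0.53603005 -0.58292872] 0.4939081887154464
257.38325156510183 56.22667448207182
```

View pics/c8.png

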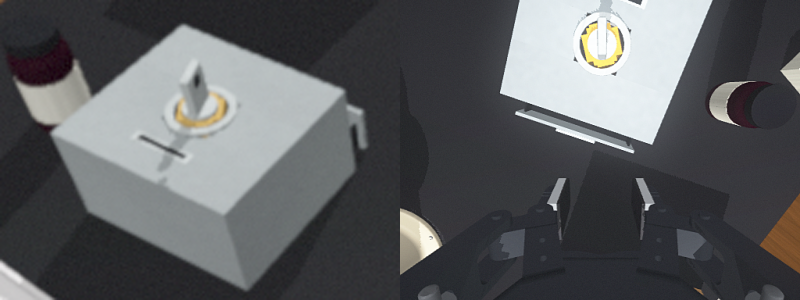

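The key stands upright and seated in the lock at wrist tile (602,42), the drawer is out, and the robot is clear of everything. I hand the job in.

```bash
python3 -c "
from cell import arm
print(arm.close_job())"
```

```text
the job is handed in; nothing more can be done
None
```

The flat-headed key is fully home in the lock and turned clockwise about 70°; the last pictures show the drawer sprung open, the key standing upright and the arm clear, and I handed the job in at about 14.4 s without seeing a verdict.

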